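Load the curing box and set its timer fader

TASK

Put the glued glass bar in to cure: lift the orange hatch of the curing box out of its recess by its handle, slide it left between the rails until the chamber is fully uncovered, and leave it lying on the deck. The bar sits in a gluing jig that leaves only its two ends free: take it out by the ends, set it down flat on the bench beside the jig and let go, then take it again across its width and lay it flat on the chamber floor, its length running front to back. Slide the hatch back and let it sit flush in its recess, then slide the black timer fader until its white line is level with the red pointer; never lift the hatch clear up out of its rails, and leave the other things on the bench where they are.

Things in the scene. Friction and masses are not known exactly. Their poses are not given: they have to be found in the camera images.
- curing_box: White fixed bench box, 180 (x) x 270 (y) x 90 mm, on a recessed plinth; origin under its centre at bench level, x front to back, y left. Front: fader console, x -90 to -20, top z 56. Behind it the hatch channel, x -10 to 80, between two 10 mm rails and end walls (y beyond -125 and 125), all up to z 90. Right half of the channel: recess and chamber; left half (y -9 to 125): grey deck at z 74.
- bed (a point): Centre of the chamber floor, 30 mm above the bench, at x 35, y -67 mm in curing_box; axes as curing_box. The chamber is open straight up, 70 mm long in x (for the 56 mm bar), 96 mm wide in y.
- seat (a point): Where the underside of the shut hatch is centred: in the recess, 66 mm above the bench, at x 35, y -67 mm in curing_box; axes as curing_box. The recess is 116 mm long in y for the 110 mm hatch, 90 mm wide in x for its 84 mm, 8 mm deep below the deck.
- parked (a point): Where the underside of the open hatch is centred: on the deck, 74 mm above the bench, at x 35, y 60 mm in curing_box, 127 mm to the left (+y) of seat; axes as curing_box.
- hatch: Loose orange plate 84 (x) x 110 (y) x 8 mm, about 0.25 kg, with a black upright handle bar in its middle, 40 (x) x 12 (y) mm, up to 40 mm above the underside. Origin at the centre of its underside. Starts in the recess, flush with the deck. Raised 8 to 24 mm from its seat it slides along y over the deck between the rails; 40 mm is too high.
- hatch_grip (a point): Point in the hatch's handle bar, 32 mm above its underside (8 mm below the bar's top); take the bar across y.
- fader (a joint): Travel of the timer fader in m along the box's +y: 0 at the right end, 0.12 at the left end. It stays where it is left (sliding friction about 1.5 N).
- fader_top (a point): Centre of the top of the black fader cap, in the middle of its white line. The cap is 24 (x) x 16 (y) x 34 mm high, its top 92 mm above the bench, its travel lies 56 mm in front of curing_box's origin.
- pointer: Red pointer clip 14 mm wide (y) on the front edge of the console, fixed, different place each time; stands 4 mm over the console. Its origin is at its tip line, 25 mm in front of the fader's line; axes as curing_box. The fader is set when fader_top and this origin have the same y in the box's frame.
- jig: Aluminium gluing jig, fixed, 40 (x) x 64 (y) x 44 mm high: a channel along x with a 10 mm floor and two 9 mm thick, 34 mm high side walls 34 mm apart. Origin at the centre of its underside.
- glass_bar: Loose glued glass bar 56 (x) x 30 (y) x 30 mm, about 0.14 kg, half green, half amber. Origin at the centre of its underside, x along its length. Starts in the jig, underside 10 mm above the bench, sticking out about 8 mm beyond the jig at each end.
- cork: Loose bystander: cork block 30 x 60 x 24 mm; origin at its underside.
- slag: Loose bystander: lump of black glass 34 x 52 x 26 mm; origin at its underside.
- pink_stone: Loose bystander: pink stone 22 x 85 x 14 mm; origin at its underside.
- paddle: Loose bystander: wooden paddle 52 x 168 x 10 mm; origin at its underside.
- small_hammer: Loose bystander: small hammer 53 x 138 x 17 mm; origin at its underside.
Not all that is in view belongs to the job. Leave any turquoise or yellow look-alike of the glass_bar alone.

How it is judged:
By the outcome, as a careful person would: the job done as asked, in the order asked, and still so for the second after the job is handed in, with the robot touching nothing.
It also fails if it takes over 72 s, if anything falls off the work surface, if the arm or the gripper's body presses on something with over 40 N, if the wrist force passes 120 N, or if a joint passes its speed limit or range.

ROBOT

A 6-joint arm with a two-finger parallel gripper is mounted at the origin on a cart in front of the work surface, level with it; the furniture and walls round the work are solid. World frame = base frame: x ahead of the robot, y to its left, z up, the work surface at z = 0. Lengths are in m, angles in rad, forces in N, time in s.
With the tool pointing down it reaches from about 0.375 to 0.925 m from the base axis. Payload 5.7 kg.
Tool frame: the origin (TCP) lies at the very end of the fingers, on their centre line; the grasp point (between the pads) lies 19 mm behind it; z points along the fingers, x is the direction in which the jaws open and shut, and the axes are right-handed (so a half turn about z gives the same grasp; the last joint's range is limited). The gripper opens to 85 mm and grips with 20 to 120 N. Pads are 22 mm wide; open, the fingers measure 114 mm over their backs; the gripper's body (76 mm by 85 mm) begins 54 mm behind the grasp point. The pads swing forward as they close: fully open they stand 13 mm farther back than shut.
Start: joints at [-1.313, 0.359, 1.51, -0, 1.272, -0.115], TCP at [0.219, -0.559, 0.231] pointing down, gripper open.
Joint ranges: [-2.97, 2.97], [-1.01, 2.36], [0.21, 2.38], [-0.96, 4.11], [0.2, 2.71], [-2.98, 2.98]. Speed limits (rad/s): [2.39, 2.39, 3.14, 3.14, 3.14, 3.14].

INTERFACE

Orientations are given as a rotation vector (axis times angle).
In Python, from cell import * gives the robot as it stands.
- The arm moves only by the tool carry_out, never from a script. Its argument "motion" is a list of rows, each a list of 6 numbers: the shift along the tool's x, y, z in m, then the turn, a rotation vector about the tool's x, y, z in rad. In form: [[x, y, z, rx, ry, rz], ...]. A call has 1 to 12 rows; each row is the pose to reach, as a shift and turn from the pose commanded when the call began, along the tool's axes at that moment; what a row does not reach only later rows make up. A row lasts 1/10 s, in which the tool goes at most 50 mm and 8.59 degrees, less where a joint would pass 70% of its speed; a pose out of reach is approached as far as the arm can. A call with a gripper value outside its range is refused whole. "gripper" is the opening, from 0 (shut) to 1 (fully open), set as the call begins (left out, the last holds). The fingers move at their own pace and stop on an object; the grip force is fixed at half the most. Time passes only in rows, so rows that repeat a pose let the fingers close. It gives the time, the measured TCP pose, the force and the opening at its end, in the units of the state.
- get_obs(): the state, without advancing time (a new reading comes with each control period).
- read_camera(name): name is "scene" or "top"; returns the picture (400x640x3 uint8, red, green, blue); there is no depth.
- camera_info(name): a dict with "camera_matrix" (3x3 intrinsics, pixels), "k1" (the pictures are not rectified: a ray, as slopes to the right and down, at radius r is drawn at 1 + k1 r^2 times it, then the intrinsics apply), "extrinsics" (4x4, takes a point from camera to world coordinates). Camera axes: x right, y down, z forward; pixel columns grow to the right and rows downward; lengths in m; the calibration is good to about 2 mm. A picture is of the moment at which its call begins. camera_info takes no time and is no camera call.
- finish_job(): hands the job in, once; it reports no verdict.
The state is a dict: "t": time; "joint_positions": joint angles; "joint_velocities": joint speeds; "tau": joint torques, N m; "tcp_pos": TCP position; "tcp_rot": TCP orientation; "ft_force": force on the tool from outside, world axes, zero at the start; "moment": the same for the moment, N m; "gripper_width": opening from 0.0 (shut) to 1.0 (fully open).
Only numpy, scipy, OpenCV 4.12 (cv2) and the standard library are available. Lean on these libraries where they do the work, as an engineer would, in place of code of your own. Each camera call takes 0.05 s, during which the arm holds its last target.

## Working session

There is one attempt and no reset: what is moved stays moved. The work goes in short steps, Python scripts to look and compute and a tool call to move; the robot and the scene stay as the last step left them, time stands still between calls to the robot, and variables do not carry over. Pictures are saved under pics/ and viewed, and the job is handed in when it is done.

Besides the shell and the picture viewer there is one more tool, called after "Emit:" as name(argument=value, ...), one argument or row to a line, values as JSON. carry_out: Moves the arm, as the interface text tells. Its arguments: {"type":"object","properties":{"motion":{"type":"array","items":{"type":"array","items":{"type":"number"}}},"gripper":{"type":"number"}},"required":["motion"]}

```bash
ls; mkdir -p pics
python3 - <<'E'
from cell import *
import cv2,numpy as np
for n in("scene","top"):
    cv2.imwrite(f"pics/{n}0.png",read_camera(n)[:,:,::-1]); i=camera_info(n); print(n,i)
o=get_obs(); print(o)
E
```

```text
pics
scene {'camera_matrix': array([[486.82084666,   0.        , 319.16576219],
       [  0.        , 486.82084666, 196.57116338],
       [  0.        ,   0.        ,   1.        ]]), 'k1': -0.05385465932519094, 'extrinsics': array([[-6.08179940e-01, -6.15099798e-01,  5.01766279e-01,
        -2.80935233e-01],
       [-7.93798527e-01,  4.70446894e-01, -3.85439514e-01,
         5.20907866e-01],
       [ 1.02937988e-03, -6.32717913e-01, -7.74381678e-01,
         1.27770321e+00],
       [ 0.00000000e+00,  0.00000000e+00,  0.00000000e+00,
         1.00000000e+00]])}
top {'camera_matrix': array([[486.99246976,   0.        , 324.47058704],
       [  0.        , 486.99246976, 195.87318504],
       [  0.        ,   0.        ,   1.        ]]), 'k1': 0.0061311151506184035, 'extrinsics': array([[-0.02825165, -0.99647381,  0.07900505,  0.35441738],
       [-0.99958703,  0.02857839,  0.00300793, -0.04408096],
       [-0.00525516, -0.07888744, -0.99686968,  1.90765722],
       [ 0.        ,  0.        ,  0.        ,  1.        ]])}
{'t': 0.1, 'joint_positions': array([-1.31311603e+00,  3.59466814e-01,  1.51131866e+00, -3.83169998e-05,
        1.27250936e+00, -1.15082938e-01]), 'joint_velocities': array([-0.00057194, -0.00193942, -0.00184565, -0.00271386, -0.00092732,
       -0.00032646]), 'tau': array([-1.86161988e-04, -5.28650558e+01, -2.79350138e+01, -2.63822476e-04,
        5.03919233e-03,  1.02881262e-05]), 'tcp_pos': array([ 0.21834629, -0.55820126,  0.23051961]), 'tcp_rot': array([-2.59372314e+00,  1.77069783e+00,  2.05748957e-03]), 'ft_force': array([-0.28875504, -0.15102459, -0.55371037]), 'moment': array([-0.04991069,  0.03747178, -0.00579043]), 'gripper_width': 0.9997136488001865}
```

View pics/scene0.png

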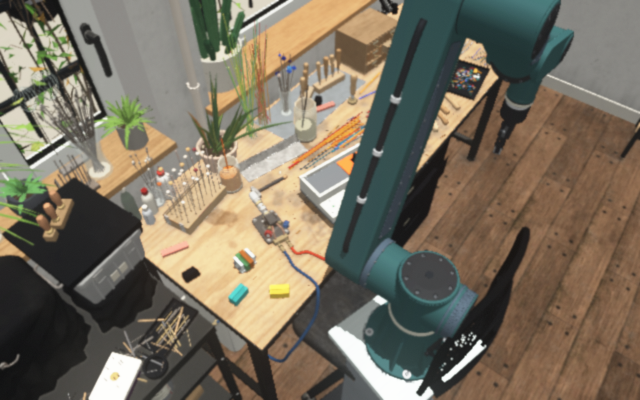

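View pics/top0.png

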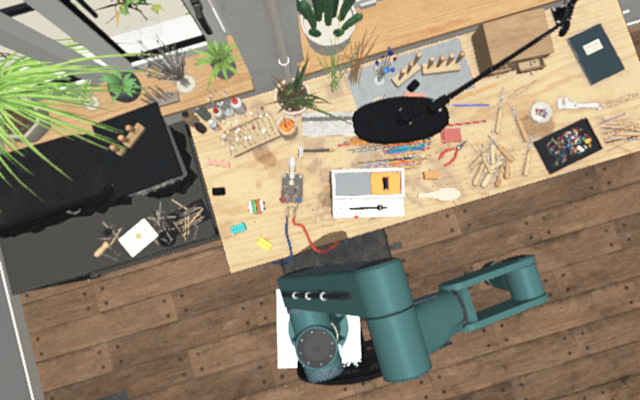

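Candidates for the bar: the object in the jig, at top (257,207) and scene (243,260), is the one I choose. The look-alikes are turquoise at top (238,228) / scene (238,294) and yellow at top (264,244) / scene (279,290). I'll check the choice in close crops.

Run:
```python
import cv2,numpy as np
t=cv2.imread("pics/top0.png");s=cv2.imread("pics/scene0.png")
def c(im,x0,y0,w,h,k): return cv2.resize(im[y0:y0+h,x0:x0+w],None,fx=k,fy=k,interpolation=cv2.INTER_CUBIC)
cv2.imwrite("pics/c1.png",c(t,325,160,85,62,9))
cv2.imwrite("pics/c2.png",np.hstack([c(t,242,192,32,32,12),c(s,225,242,38,32,12)[:, :410]]))
cv2.imwrite("pics/c3.png",c(s,290,130,90,95,6))
```

```text
(no output)
```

View pics/c1.png

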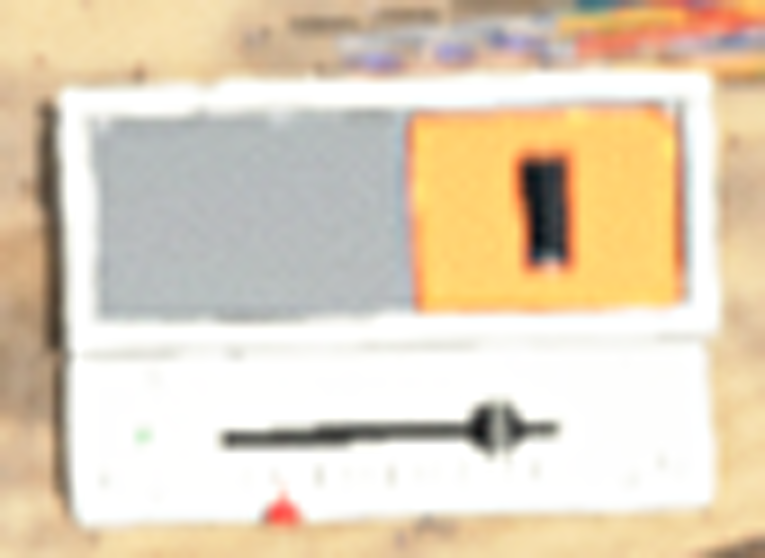

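View pics/c2.png

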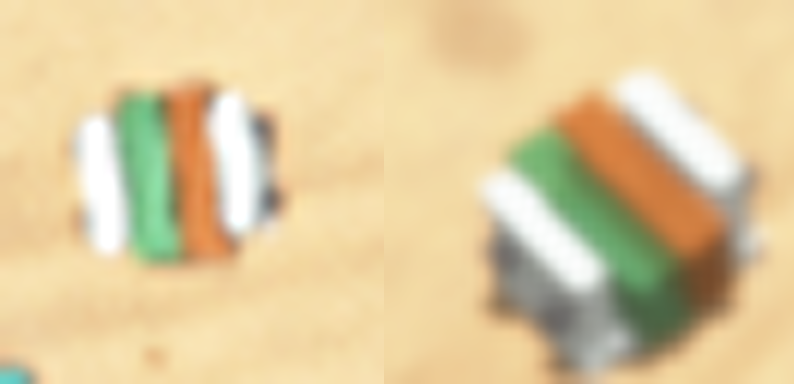

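View pics/c3.png

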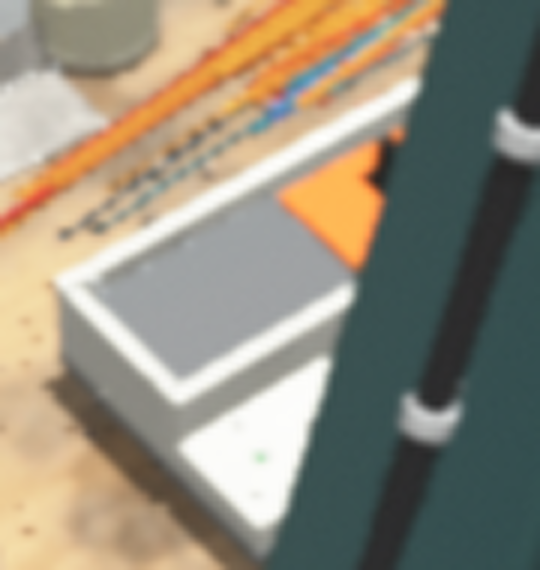

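The crops confirm it: the jig holds the green/amber bar (crop centre about top (257,207), scene (242,259)). The hatch is at top (385,183), its handle at (385,183), the fader cap at about (380,207) and the red pointer tip at about (356,216). Next I fit the poses.

```bash
cat > h.py <<'E'
import numpy as np,cv2
from scipy.optimize import least_squares
from cell import camera_info,read_camera,get_obs
from scipy.spatial.transform import Rotation as R
CI={n:camera_info(n) for n in("scene","top")}
def proj(n,P):
    i=CI[n];E=np.linalg.inv(i["extrinsics"]);P=np.atleast_2d(P).astype(float)
    K=i["camera_matrix"];d=np.array([i["k1"],0,0,0.])
    return cv2.projectPoints(P,cv2.Rodrigues(E[:3,:3])[0],E[:3,3],K,d)[0][:,0]
def ray(n,uv,z):
    i=CI[n];K=i["camera_matrix"];d=np.array([i["k1"],0,0,0.])
    q=cv2.undistortPoints(np.array(uv,float).reshape(-1,1,2),K,d)[:,0]
    E=i["extrinsics"];D=np.c_[q,np.ones(len(q))]@E[:3,:3].T;o=E[:3,3]
    return o+D*((np.asarray(z)-o[2])/D[:,2])[:,None]
def w(p,L):
    x,y,a=p;L=np.atleast_2d(L).astype(float);c,s=np.cos(a),np.sin(a)
    return np.c_[x+c*L[:,0]-s*L[:,1],y+s*L[:,0]+c*L[:,1],L[:,2]]
def fit(p0,obs): # obs: {cam:(local,pix)}
    f=lambda p:np.concatenate([(proj(n,w(p,l))-u).ravel() for n,(l,u) in obs.items()])
    r=least_squares(f,p0,loss='soft_l1');return r.x,f(r.x).reshape(-1,2)
def crop(n,x0,y0,W,H,k,out,lines=()):
    im=read_camera(n)[:,:,::-1] if isinstance(n,str) else n
    c=cv2.resize(im[y0:y0+H,x0:x0+W],None,fx=k,fy=k,interpolation=cv2.INTER_CUBIC)
    for l in lines:
        q=np.round(((l-[x0,y0])+.5)*k-.5).astype(int); cv2.polylines(c,[q.reshape(-1,1,2)],True,(255,0,255),1)
    cv2.imwrite(out,c)
def un(c,k,x0,y0): return (np.array(c,float)+.5)/k-.5+[x0,y0]
E
cat > fit1.py <<'E'
from h import *
m=1e-3
Lb=np.array([[90,135,90],[90,-135,90],[-20,135,90],[-20,-135,90],[-90,135,56],[-90,-135,56],[80,125,90],[-10,125,90]])*m
tb=un([[60,90],[712,73],[69,352],[716,333],[78,522],[712,502],[95,115],[100,318]],9,325,160)
Ls=np.array([[90,135,90],[-20,135,90],[-20,135,56],[-90,135,56],[-10,125,90]])*m
sb=un([[60,285],[180,402],[182,438],[262,527],[182,378]],6,290,130)
for obs in({"top":(Lb,tb)},{"scene":(Ls,sb)},{"top":(Lb,tb),"scene":(Ls,sb)}):
    p,r=fit([.5,-.2,0],obs);print("box",p.round(4),np.degrees(p[2]).round(2),r.round(1).tolist())
pb=p
Lg=np.array([[28,15,40],[28,-15,40],[-28,-15,40],[-28,15,40]])*m
tg=un([[123,95],[200,88],[237,255],[155,262]],12,242,192)
sg=un([[515,155],[592,92],[724,222],[640,295]],12,225,242)
sg[:,0]-=384/12
for obs in({"top":(Lg,tg)},{"scene":(Lg,sg)},{"top":(Lg,tg),"scene":(Lg,sg)}):
    p,r=fit([.45,.2,0],obs);print("bar",p.round(4),np.degrees(p[2]).round(2),r.round(1).tolist())
hd=un([[546,211],[412,115],[682,105],[685,308],[417,310]],9,325,160)
H=ray("top",hd,[.106,.074,.074,.074,.074]);print("hatch",H.round(4).tolist())
fd=un([[497,428],[282,495]],9,325,160);F=ray("top",fd,[.092,.06])
c,s=np.cos(pb[2]),np.sin(pb[2])
for q in np.vstack([H,F]): d=q[:2]-pb[:2];print((np.array([c*d[0]+s*d[1],-s*d[0]+c*d[1]])*1000).round(1))
t=cv2.imread("pics/top0.png");S=cv2.imread("pics/scene0.png")
def rect(x0,x1,y0,y1,z):return np.array([[x0,y0,z],[x1,y0,z],[x1,y1,z],[x0,y1,z]])*m
bx=[rect(-20,90,-135,135,90),rect(-10,80,-125,125,90),rect(-90,-20,-135,135,56),rect(-10,80,-9,125,74)]
crop(t,325,160,85,62,9,"pics/o1.png",[proj("top",w(pb,l)) for l in bx]+[proj("top",w(pb,rect(-7,77,-122,-12,74)))])
crop(S,290,130,110,95,6,"pics/o3.png",[proj("scene",w(pb,l)) for l in bx])
crop(t,242,192,32,32,12,"pics/o2.png",[proj("top",w(p,rect(-28,28,-15,15,40))),proj("top",w(p,rect(-20,20,-26,26,44)))])
crop(S,225,242,38,32,12,"pics/o4.png",[proj("scene",w(p,rect(-28,28,-15,15,40))),proj("scene",w(p,rect(-20,20,-26,26,44)))])
E
python3 fit1.py; python3 -c "
import cv2,numpy as np
a=[cv2.imread(f'pics/o{i}.png') for i in (1,3,2,4)]
cv2.imwrite('pics/oo.png',np.hstack([cv2.resize(a[2],(384,384)),a[3]]))"
```

```text
box [ 0.5075 -0.2034 -0.0018] -0.1 [[0.5, -0.2], [-0.1, -0.3], [0.3, -0.1], [0.6, 0.0], [-0.3, -0.0], [0.3, 0.3], [-0.7, -0.4], [-0.6, 0.9]]
box [ 0.5077 -0.2067  0.0006] 0.03 [[-0.4, -1.3], [0.1, -0.0], [-0.2, 0.7], [0.1, -0.3], [0.4, 0.5]]
box [ 0.5073 -0.2048  0.0006] 0.03 [[0.8, -0.1], [0.2, -0.3], [0.7, -0.0], [1.0, -0.0], [0.1, 0.1], [0.7, 0.2], [-0.4, -0.3], [-0.2, 1.0], [-0.8, -0.9], [-0.3, 0.3], [-0.6, 1.0], [-0.3, 0.1], [-0.0, 0.9]]
bar [0.4705 0.2239 0.1551] 8.89 [[-0.4, 0.2], [0.8, -0.6], [0.3, -0.2], [-0.6, 0.6]]
bar [0.4715 0.2257 0.1061] 6.08 [[-1.3, 0.1], [0.2, -0.5], [0.9, 0.2], [-0.1, 0.1]]
bar [0.471  0.2251 0.1225] 7.02 [[-0.5, -0.1], [0.8, -0.7], [-0.2, -0.2], [-1.1, 0.4], [-1.1, 0.2], [0.3, -0.4], [1.2, 0.1], [0.4, 0.1]]
hatch [[0.5387, -0.2657, 0.106], [0.5842, -0.2148, 0.074], [0.5851, -0.3285, 0.074], [0.4994, -0.3263, 0.074], [0.5018, -0.214, 0.074]]
[ 31.3 -60.9]
[ 76.9 -10. ]
[  77.7 -123.7]
[  -8.  -121.5]
[-5.5 -9.1]
[-57.  -38.8]
[-80.9  49.2]
```

View pics/o1.png

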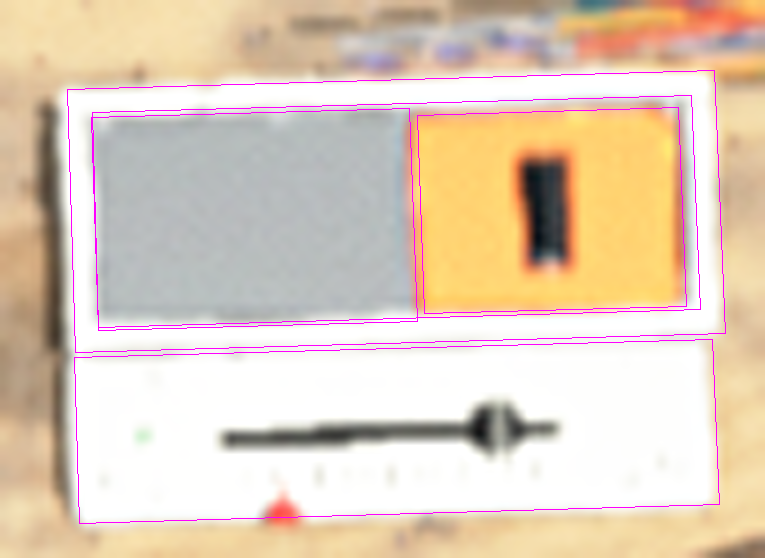

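View pics/o3.png

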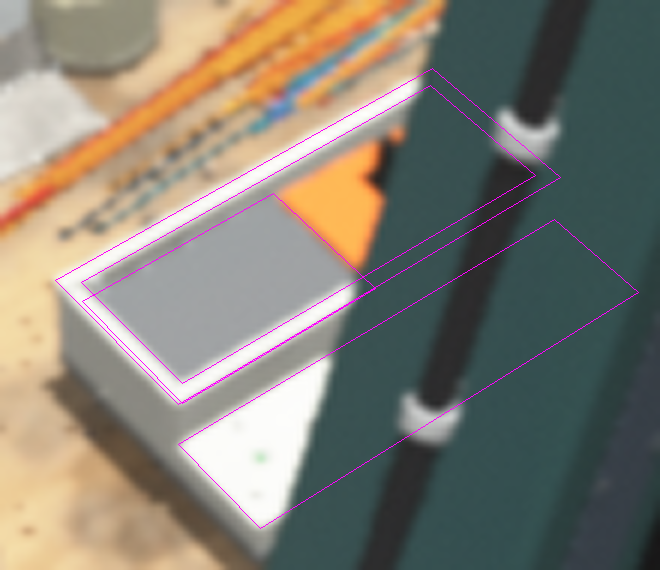

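View pics/oo.png

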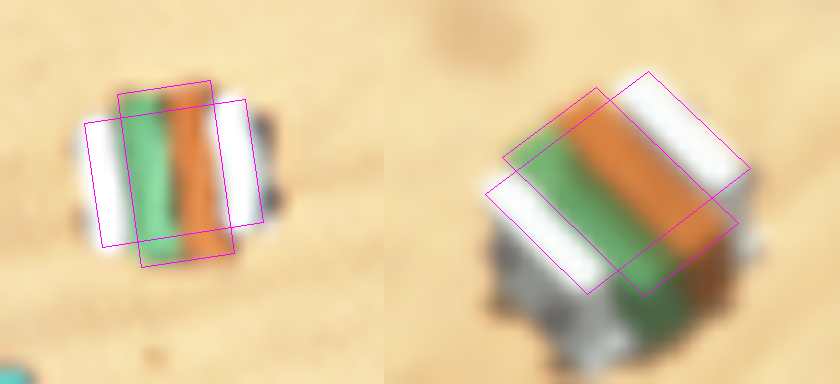

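```bash
cat > go.py <<'E'
import sys
from h import *
def to(x,y,z,h=None):
    o=get_obs();M=R.from_rotvec(o["tcp_rot"]);p=np.array(o["tcp_pos"])
    d=M.inv().apply(np.array([x,y,z])-p)
    X=M.apply([1,0,0]);hd=np.degrees(np.arctan2(X[1],X[0]))
    s=f"t {o['t']:.2f} pos {p.round(4)} hd {hd:.2f} tilt {M.apply([0,0,1]).round(3)} gw {o['gripper_width']:.3f} F {np.round(o['ft_force'],1)} q {np.round(o['joint_positions'],2)}\n shift {d.round(4)}"
    if h is not None:
        T=R.from_matrix(np.array([[np.cos(h),np.sin(h),0],[np.sin(h),-np.cos(h),0],[0,0,-1]]).reshape(3,3))
        s+=f" turn {(M.inv()*T).as_rotvec().round(4)}"
    print(s)
if __name__=="__main__":
    a=[float(v) for v in sys.argv[1:]]
    to(*a[:3],np.radians(a[3]) if len(a)>3 else None)
E
python3 go.py 0.541 -0.269 0.17 -90
python3 - <<'E'
from h import *
# neighbours
for nm,c in dict(turq=(238,228),yel=(264,244),slag=(219,191),pink=(218,163),torch=(290,190)).items():
    print(nm,ray("top",[c],[.015]).round(3))
for nm,c in dict(turq=(238,294),yel=(279,290),slag=(191,273),pink=(175,249)).items():
    print(nm,ray("scene",[c],[.015]).round(3))
E
```

```text
t 0.10 pos [ 0.2183 -0.5582  0.2305] hd -68.64 tilt [-0.     0.002 -1.   ] gw 1.000 F [-0.3 -0.2 -0.6] q [-1.31  0.36  1.51 -0.    1.27 -0.12]
 shift [-0.1517 -0.4058  0.0608] turn [2.000e-04 1.700e-03 3.728e-01]
turq [[0.389 0.301 0.015]]
yel [[0.324 0.201 0.015]]
slag [[0.535 0.373 0.015]]
pink [[0.646 0.375 0.015]]
torch [[0.531 0.095 0.015]]
turq [[0.391 0.299 0.015]]
yel [[0.33  0.198 0.015]]
slag [[0.536 0.375 0.015]]
pink [[0.642 0.374 0.015]]
```

Emit:
carry_out(
  motion=[
    [-0.15,-0.405,0.06,0,0,0.373],
    [-0.15,-0.405,0.06,0,0,0.373],
    [-0.15,-0.405,0.06,0,0,0.373],
    [-0.15,-0.405,0.06,0,0,0.373],
    [-0.15,-0.405,0.06,0,0,0.373],
    [-0.15,-0.405,0.06,0,0,0.373],
    [-0.15,-0.405,0.06,0,0,0.373],
    [-0.15,-0.405,0.06,0,0,0.373],
    [-0.15,-0.405,0.06,0,0,0.373],
    [-0.15,-0.405,0.06,0,0,0.373],
    [-0.15,-0.405,0.06,0,0,0.373],
    [-0.15,-0.405,0.06,0,0,0.373],
  ],
  gripper=0.45,
)

```text
t: 1.3
tcp_pos: [0.5403, -0.272, 0.1711]
tcp_rot: [2.22, -2.222, -0.001]
ft_force: [0.4, 0.2, -0.3]
gripper_width: 0.45
```

Run:
```python
from h import *
from go import to
crop("top",325,150,95,75,8,"pics/a1.png")
s=read_camera("scene")[:,:,::-1];cv2.imwrite("pics/a2.png",s);crop(s,290,110,140,110,5,"pics/a3.png")
to(.541,-.269,.08,np.radians(-90))
```

```text
t 1.40 pos [ 0.5401 -0.2726  0.1714] hd -90.10 tilt [-0. -0. -1.] gw 0.453 F [-0.3  0.4 -0.2] q [-0.58  0.42  1.57 -0.    1.15  0.99]
 shift [-0.0036 -0.0009  0.0914] turn [ 0.0003 -0.0001 -0.0018]
```

View pics/a1.png

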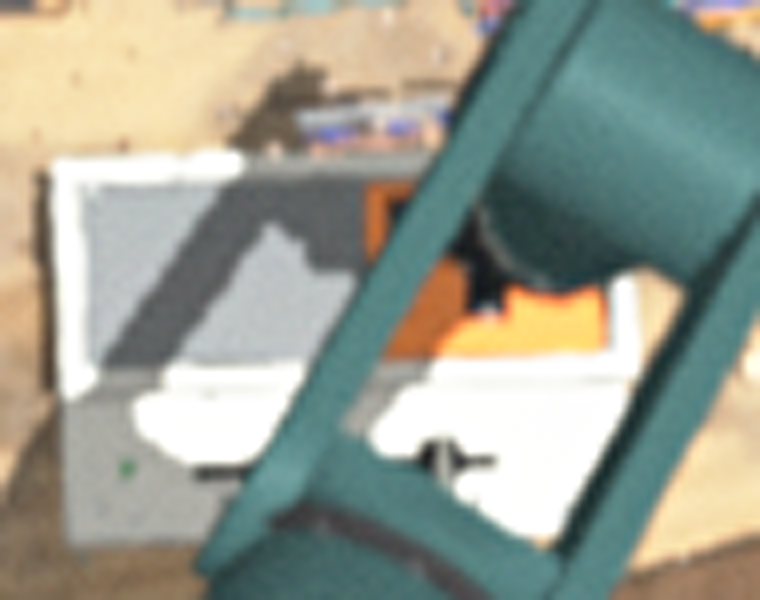

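View pics/a3.png

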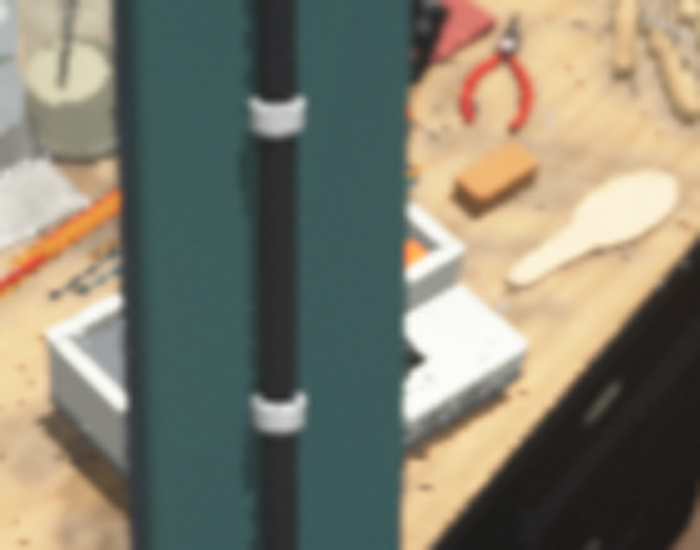

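The hatch and handle are mostly hidden by the wrist, but the right end of the box shows in the scene view, with corners at crop (465,248) and (527,345). I'll refine the fit with those.

Run:
```python
from h import *
m=1e-3
Ls=np.array([[90,135,90],[-20,135,90],[-20,135,56],[-90,135,56],[-10,125,90],[-20,-135,90],[-90,-135,56],[-20,-135,56]])*m
sb=np.vstack([un([[60,285],[180,402],[182,438],[262,527],[182,378]],6,290,130),un([[465,248],[527,345],[460,286]],5,290,110)])
p,r=fit([.5,-.2,0],{"scene":(Ls,sb)});print(p.round(4),r.round(1).tolist())
```

```text
[ 0.5075 -0.2052  0.0017] [[-0.7, -1.0], [-0.2, 0.3], [-0.5, 1.0], [-0.2, 0.0], [0.1, 0.8], [0.4, -0.2], [1.0, -0.5], [0.4, -0.9]]
```

Emit:
carry_out(
  motion=[
    [-0.001,-0.002,0.04,0,0,0],
    [-0.001,-0.002,0.07,0,0,0],
    [-0.001,-0.002,0.085,0,0,0],
    [-0.001,-0.002,0.092,0,0,0],
    [-0.001,-0.002,0.092,0,0,0],
  ],
)

```text
t: 1.9
tcp_pos: [0.5421, -0.2711, 0.0787]
tcp_rot: [2.219, -2.223, -0.002]
ft_force: [0.5, -0.7, -0.2]
gripper_width: 0.454
```

Emit:
carry_out(
  motion=[
    [0,0,0,0,0,0],
    [0,0,0,0,0,0],
    [0,0,0,0,0,0],
    [0,0,0,0,0,0],
    [0,0,0,0,0,0],
  ],
  gripper=0.0,
)

```text
t: 2.4
tcp_pos: [0.544, -0.2713, 0.0808]
tcp_rot: [-2.221, 2.221, -0.004]
ft_force: [-1.5, 0.0, 7.3]
gripper_width: 0.127
```

Emit:
carry_out(
  motion=[
    [0,0,-0.005,0,0,0],
    [0,0,-0.01,0,0,0],
    [0,0,-0.015,0,0,0],
    [0,0,-0.015,0,0,0],
    [0,0,-0.015,0,0,0],
  ],
)

```text
t: 2.9
tcp_pos: [0.5431, -0.2705, 0.0944]
tcp_rot: [-2.221, 2.222, -0.0]
ft_force: [0.7, -0.5, -2.3]
gripper_width: 0.131
```

Run:
```python
from h import *
from go import to
crop("top",325,150,95,75,8,"pics/b1.png")
to(.5425,-.1445,.094,np.radians(-90))
```

```text
t 2.95 pos [ 0.5429 -0.2704  0.0942] hd -90.01 tilt [-0.  0. -1.] gw 0.127 F [ 0.7 -0.8 -2.6] q [-0.58  0.52  1.63  0.    0.99  0.99]
 shift [-0.1259  0.0005  0.0002] turn [ 0.0002  0.0003 -0.0002]
```

View pics/b1.png

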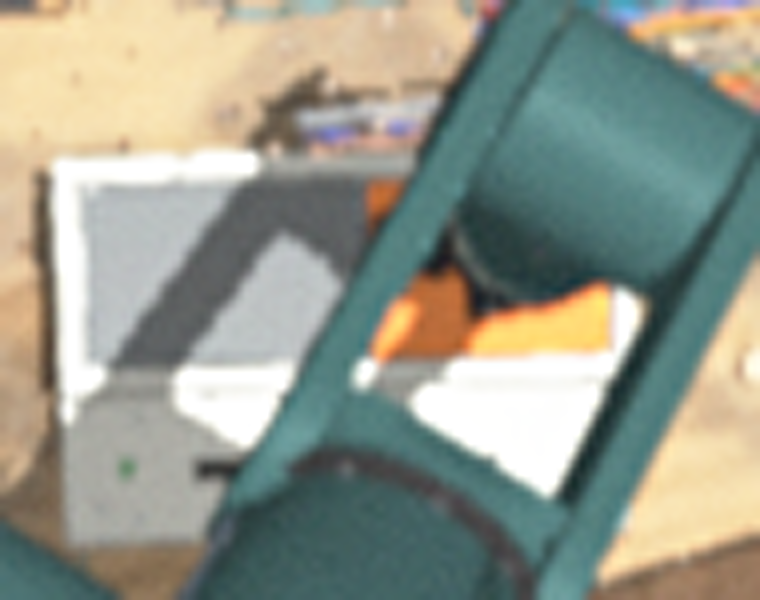

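The force reads -2.5 N, about the hatch's weight, so the hatch is held and lifted. I slide it left.

Emit:
carry_out(
  motion=[
    [-0.03,0,0,0,0,0],
    [-0.06,0,0,0,0,0],
    [-0.09,0,0,0,0,0],
    [-0.115,0,0,0,0,0],
    [-0.127,0,0,0,0,0],
    [-0.127,0,0,0,0,0],
    [-0.127,0,0.004,0,0,0],
    [-0.127,0,0.0065,0,0,0],
    [-0.127,0,0.0065,0,0,0],
  ],
)

```text
t: 3.85
tcp_pos: [0.5437, -0.1447, 0.0887]
tcp_rot: [-2.219, 2.223, -0.001]
ft_force: [-2.6, 1.9, 9.6]
gripper_width: 0.126
```

Emit:
carry_out(
  motion=[
    [0,0,0,0,0,0],
    [0,0,0,0,0,0],
    [0,0,0,0,0,0],
    [0,0,-0.03,0,0,0],
    [0,0,-0.08,0,0,0],
    [0,0,-0.1,0,0,0],
  ],
  gripper=0.4,
)

```text
t: 4.45
tcp_pos: [0.545, -0.1446, 0.1914]
tcp_rot: [-2.22, 2.221, -0.007]
ft_force: [1.2, -0.4, 0.8]
gripper_width: 0.404
```

```bash
python3 go.py 0.471 0.225 0.15 7.5
```

```text
t 4.45 pos [ 0.545  -0.1446  0.1914] hd -90.03 tilt [ 0.005 -0.002 -1.   ] gw 0.404 F [ 1.2 -0.4  0.8] q [-0.38  0.34  1.64 -0.    1.15  1.19]
 shift [-0.3697  0.0744  0.0404] turn [-0.0019 -0.0054 -1.7021]
```

Emit:
carry_out(
  motion=[
    [-0.05,0.01,-0.03,0,0,-0.14],
    [-0.37,0.074,-0.03,0,0,-1.7],
    [-0.37,0.074,-0.03,0,0,-1.7],
    [-0.37,0.074,-0.03,0,0,-1.7],
    [-0.37,0.074,-0.03,0,0,-1.7],
    [-0.37,0.074,-0.03,0,0,-1.7],
    [-0.37,0.074,-0.03,0,0,-1.7],
    [-0.37,0.074,-0.03,0,0,-1.7],
    [-0.37,0.074,-0.03,0,0,-1.7],
    [-0.37,0.074,-0.03,0,0,-1.7],
    [-0.37,0.074,-0.03,0,0,-1.7],
    [-0.37,0.074,-0.03,0,0,-1.7],
  ],
  gripper=1.0,
)

```text
t: 5.65
tcp_pos: [0.4692, 0.2265, 0.2176]
tcp_rot: [3.134, 0.211, -0.0]
ft_force: [-0.3, -0.4, -0.6]
gripper_width: 1.005
```

Run:
```python
from h import *
from go import to
t=read_camera("top")[:,:,::-1];cv2.imwrite("pics/d1.png",t);crop(t,235,155,180,75,4,"pics/d1c.png")
s=read_camera("scene")[:,:,::-1];cv2.imwrite("pics/d2.png",s);crop(s,180,110,240,180,3,"pics/d2c.png")
to(.471,.225,.1,np.radians(7.5))
```

```text
t 5.75 pos [0.4692 0.2263 0.2176] hd 7.41 tilt [-0. -0. -1.] gw 1.003 F [-0.8 -0.8  0.2] q [0.32 0.26 1.7  0.   1.19 0.19]
 shift [0.0016 0.0016 0.1176] turn [ 0.      0.0002 -0.0016]
```

View pics/d1c.png

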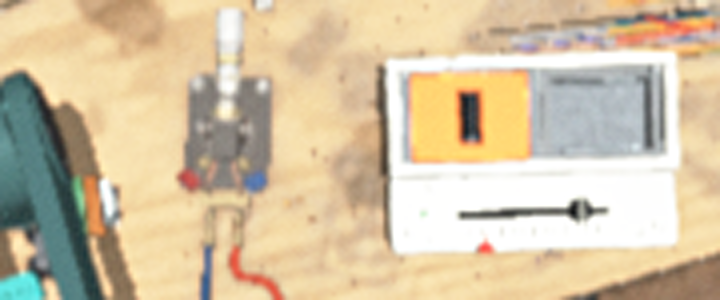

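View pics/d2c.png

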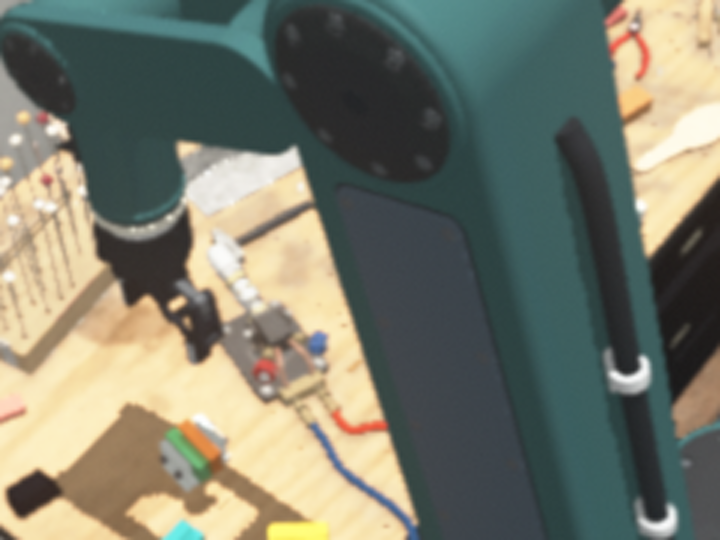

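The hatch is parked at crop (470,115) with the chamber uncovered beside it. The bar is still in the jig at scene crop (190,450). I go down onto the bar's ends.

Emit:
carry_out(
  motion=[
    [0.0015,0.0015,0.05,0,0,0],
    [0.0015,0.0015,0.1,0,0,0],
    [0.0015,0.0015,0.14,0,0,0],
    [0.0015,0.0015,0.17,0,0,0],
    [0.0015,0.0015,0.19,0,0,0],
    [0.0015,0.0015,0.203,0,0,0],
    [0.0015,0.0015,0.207,0,0,0],
    [0.0015,0.0015,0.207,0,0,0],
  ],
)

```text
t: 6.55
tcp_pos: [0.4711, 0.2252, 0.0108]
tcp_rot: [-3.135, -0.201, 0.0]
ft_force: [-0.3, 0.2, 0.5]
gripper_width: 1.0
```

Emit:
carry_out(
  motion=[
    [0,0,0,0,0,0],
    [0,0,0,0,0,0],
    [0,0,0,0,0,0],
    [0,0,0,0,0,0],
  ],
  gripper=0.0,
)

```text
t: 6.95
tcp_pos: [0.4717, 0.2255, 0.0122]
tcp_rot: [-3.134, -0.202, -0.003]
ft_force: [-0.9, 0.5, 5.7]
gripper_width: 0.645
```

```bash
python3 go.py 0.471 0.225 0.075 7.5
python3 - <<'E'
from h import *
crop("scene",200,200,80,90,6,"pics/e1.png")
E
```

```text
t 6.95 pos [0.4717 0.2255 0.0122] hd 7.39 tilt [ 0.002  0.001 -1.   ] gw 0.645 F [-0.9  0.5  5.7] q [0.31 0.55 1.88 0.   0.71 0.18]
 shift [-0.0006  0.0004 -0.0628] turn [-0.0005 -0.0022 -0.002 ]
```

View pics/e1.png

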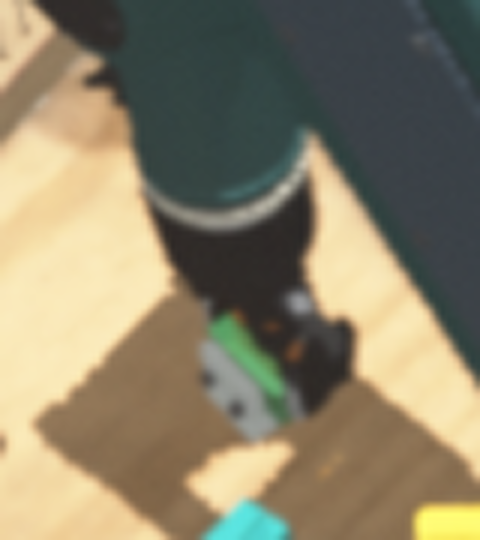

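The opening is 0.645, about 55 mm, so the fingers have stopped on the bar's ends. I lift straight up.

Emit:
carry_out(
  motion=[
    [0,0,0,0,0,0],
    [0,0,-0.01,0,0,0],
    [0,0,-0.025,0,0,0],
    [0,0,-0.04,0,0,0],
    [0,0,-0.06,0,0,0],
    [0,0,-0.08,0,0,0],
    [0,0,-0.08,0,0,0],
  ],
)

```text
t: 7.7
tcp_pos: [0.4729, 0.2259, 0.0939]
tcp_rot: [-3.134, -0.202, -0.009]
ft_force: [0.0, -0.0, -1.8]
gripper_width: 0.645
```

```bash
python3 go.py 0.54 0.265 0.09 0
python3 - <<'E'
from h import *
crop("scene",200,180,80,100,6,"pics/e2.png")
E
```

```text
t 7.70 pos [0.4729 0.2259 0.0939] hd 7.39 tilt [ 0.006  0.002 -1.   ] gw 0.645 F [ 0.  -0.  -1.8] q [0.31 0.42 1.83 0.   0.89 0.18]
 shift [ 0.0715 -0.0301  0.0044] turn [-0.0015 -0.0057  0.1291]
```

View pics/e2.png

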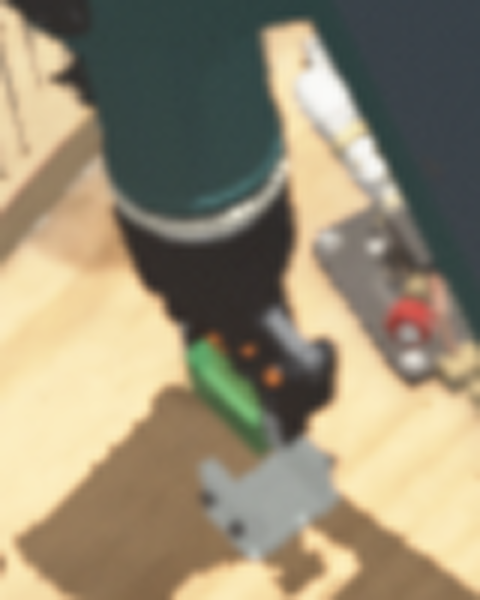

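Emit:
carry_out(
  motion=[
    [0.035,-0.015,0.0,0,0,0.06],
    [0.0715,-0.03,0.0,0,0,0.129],
    [0.0715,-0.03,0.02,0,0,0.129],
    [0.0715,-0.03,0.05,0,0,0.129],
    [0.0715,-0.03,0.07,0,0,0.129],
    [0.0715,-0.03,0.08,0,0,0.129],
    [0.0715,-0.03,0.084,0,0,0.129],
    [0.0715,-0.03,0.087,0,0,0.129],
    [0.0715,-0.03,0.087,0,0,0.129],
  ],
)

```text
t: 8.65
tcp_pos: [0.5383, 0.2643, 0.0042]
tcp_rot: [-3.141, 0.0, -0.001]
ft_force: [0.1, -0.8, -1.7]
gripper_width: 0.644
```

```bash
python3 go.py 0.54 0.265 0.09 0
python3 - <<'E'
from h import *
crop("scene",180,160,100,100,6,"pics/e3.png")
E
```

```text
t 8.65 pos [0.5383 0.2643 0.0042] hd -0.00 tilt [ 0.001  0.    -1.   ] gw 0.644 F [ 0.1 -0.8 -1.7] q [0.34 0.63 1.71 0.   0.8  0.34]
 shift [ 0.0018 -0.0008 -0.0858] turn [-0.0004 -0.0007 -0.    ]
```

View pics/e3.png

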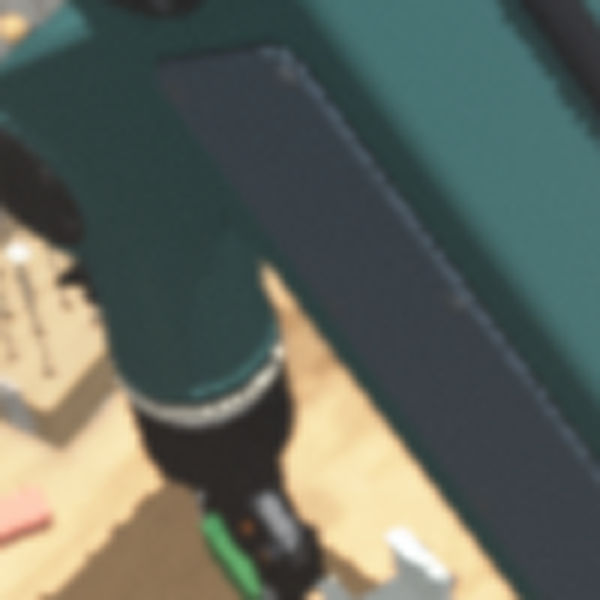

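Emit:
carry_out(
  motion=[
    [0,0,0.001,0,0,0],
    [0,0,0.002,0,0,0],
    [0,0,0.002,0,0,0],
  ],
)

```text
t: 9.0
tcp_pos: [0.5382, 0.2643, 0.0023]
tcp_rot: [-3.141, -0.0, -0.001]
ft_force: [0.5, 0.5, -0.0]
gripper_width: 0.645
```

Emit:
carry_out(
  motion=[
    [0,0,0.001,0,0,0],
    [0,0,0.001,0,0,0],
  ],
)

```text
t: 9.2
tcp_pos: [0.5382, 0.2643, 0.0022]
tcp_rot: [-3.141, -0.0, -0.001]
ft_force: [-2.6, -2.4, 10.5]
gripper_width: 0.644
```

Contact: +10 N. I release and rise.

Emit:
carry_out(
  motion=[
    [0,0,0,0,0,0],
    [0,0,0,0,0,0],
    [0,0,0,0,0,0],
    [0,0,0,0,0,0],
    [0,0,-0.03,0,0,0],
    [0,0,-0.07,0,0,0],
    [0,0,-0.1,0,0,0],
    [0,0,-0.1,0,0,0],
  ],
  gripper=1.0,
)

```text
t: 10.0
tcp_pos: [0.54, 0.2652, 0.105]
tcp_rot: [-3.139, 0.0, -0.009]
ft_force: [-0.2, 0.4, -0.3]
gripper_width: 1.001
```

```bash
python3 go.py 0.54 0.265 0.09 -90
python3 - <<'E'
from h import *
s=read_camera("scene")[:,:,::-1];cv2.imwrite("pics/f0.png",s);crop(s,180,190,90,80,7,"pics/f1.png")
crop("top",220,150,60,70,8,"pics/f2.png")
E
```

```text
t 10.00 pos [0.54   0.2652 0.105 ] hd -0.00 tilt [ 0.006  0.003 -1.   ] gw 1.001 F [-0.2  0.4 -0.3] q [0.34 0.49 1.64 0.   1.   0.34]
 shift [-0.0001  0.0002  0.015 ] turn [-0.0064 -0.0025  1.5707]
```

View pics/f1.png

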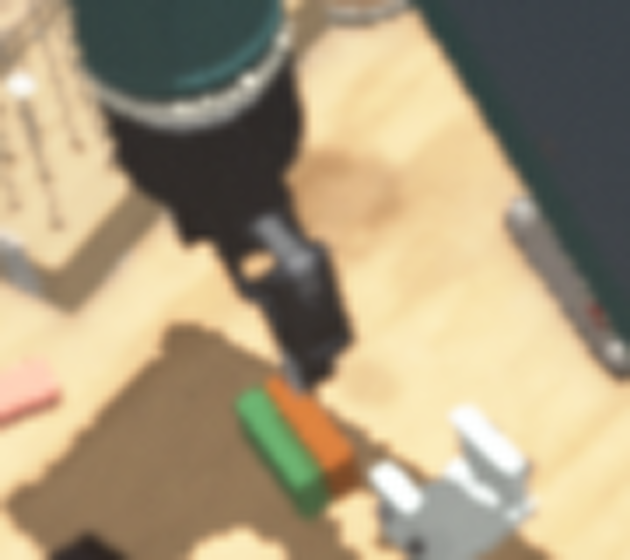

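View pics/f2.png

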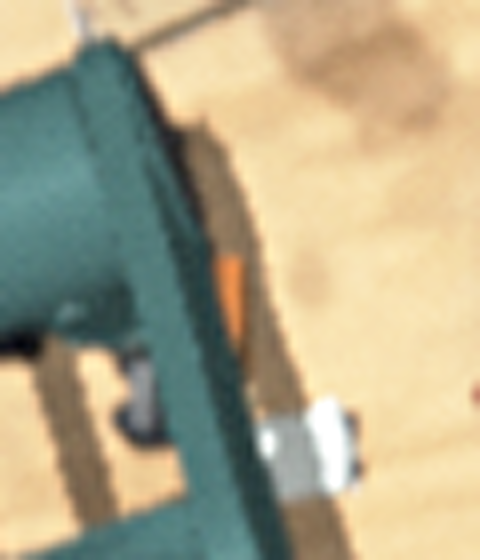

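The bar lies flat on the bench, its top spanning scene crop (240,395) to (350,455). I measure it.

Run:
```python
from h import *
m=1e-3
L=np.array([[28,15,30],[28,-15,30],[-28,-15,30],[-28,15,30]])*m
s=un([[237,396],[272,376],[357,457],[305,487]],7,180,190)
p,r=fit([.54,.26,0],{"scene":(L,s)});print(p.round(4),np.degrees(p[2]),r.round(1).tolist())
crop(cv2.imread("pics/f0.png"),180,190,90,80,7,"pics/f3.png",[proj("scene",w(q,L)) for q in(p,[.54,.265,0])])
```

```text
[0.5385 0.2651 0.0527] 3.0209674816768826 [[-1.0, 1.5], [2.3, -0.9], [0.3, -0.7], [-0.6, 0.5]]
```

View pics/f3.png

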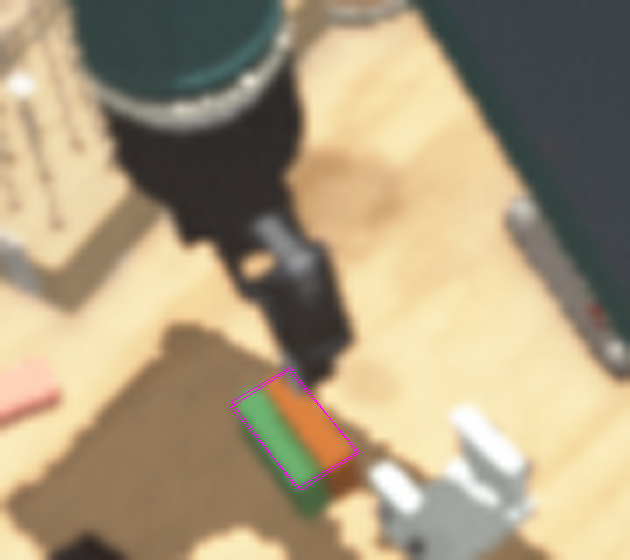

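Emit:
carry_out(
  motion=[
    [0,0,0,0,0,0.14],
    [-0.001,0,0,0,0,1.571],
    [-0.001,0,0,0,0,1.571],
    [-0.001,0,0,0,0,1.571],
    [-0.001,0,0,0,0,1.571],
    [-0.001,0,0,0,0,1.571],
    [-0.001,0,0,0,0,1.571],
    [-0.001,0,0,0,0,1.571],
    [-0.001,0,0,0,0,1.571],
    [-0.001,0,0,0,0,1.571],
    [-0.001,0,0,0,0,1.571],
    [-0.001,0,0,0,0,1.571],
  ],
  gripper=0.65,
)

```text
t: 11.3
tcp_pos: [0.5351, 0.2636, 0.0989]
tcp_rot: [2.218, -2.22, -0.003]
ft_force: [-0.0, -0.2, -0.2]
gripper_width: 0.651
```

```bash
python3 go.py 0.539 0.2648 0.01 -90
```

```text
t 11.30 pos [0.5351 0.2636 0.0989] hd -90.05 tilt [-0.004 -0.001 -1.   ] gw 0.651 F [-0.  -0.2 -0.2] q [0.34 0.5  1.65 0.   1.   1.91]
 shift [-0.0014 -0.0042  0.0889] turn [ 0.0041 -0.0012 -0.0009]
```

Emit:
carry_out(
  motion=[
    [-0.001,-0.002,0.03,0,0,0],
    [-0.001,-0.002,0.055,0,0,0],
    [-0.001,-0.002,0.075,0,0,0],
    [-0.001,-0.002,0.086,0,0,0],
    [-0.001,-0.002,0.09,0,0,0],
    [-0.001,-0.002,0.09,0,0,0],
  ],
)

```text
t: 11.9
tcp_pos: [0.5384, 0.265, 0.0103]
tcp_rot: [2.221, -2.22, -0.001]
ft_force: [-0.2, -0.6, -0.0]
gripper_width: 0.653
```

Emit:
carry_out(
  motion=[
    [0,0,0,0,0,0],
    [0,0,0,0,0,0],
    [0,0,0,0,0,0],
    [0,0,0,0,0,0],
    [0,0,0,0,0,0],
  ],
  gripper=0.0,
)

```text
t: 12.4
tcp_pos: [0.5398, 0.2655, 0.0121]
tcp_rot: [-2.22, 2.22, -0.001]
ft_force: [0.1, 0.9, 6.2]
gripper_width: 0.334
```

Emit:
carry_out(
  motion=[
    [0,0,-0.01,0,0,0],
    [0,0,-0.04,0,0,0],
    [0,0,-0.08,0,0,0],
    [0,0,-0.12,0,0,0],
    [0,0,-0.16,0,0,0],
    [0,0,-0.2,0,0,0],
    [0,0,-0.2,0,0,0],
  ],
)

```text
t: 13.1
tcp_pos: [0.5424, 0.2664, 0.2177]
tcp_rot: [-2.214, 2.214, -0.008]
ft_force: [0.9, -0.2, -2.2]
gripper_width: 0.333
```

```bash
python3 go.py 0.5425 -0.2715 0.17 -90;python3 - <<'E'
from h import *
s=read_camera("scene")[:,:,::-1];crop(s,170,140,100,100,6,"pics/g1.png")
E
```

```text
t 13.10 pos [0.5424 0.2664 0.2177] hd -90.00 tilt [ 0.011  0.004 -1.   ] gw 0.333 F [ 0.9 -0.2 -2.2] q [0.34 0.37 1.53 0.   1.23 1.91]
 shift [5.381e-01 4.000e-04 4.560e-02] turn [-0.0108  0.004  -0.0001]
```

View pics/g1.png

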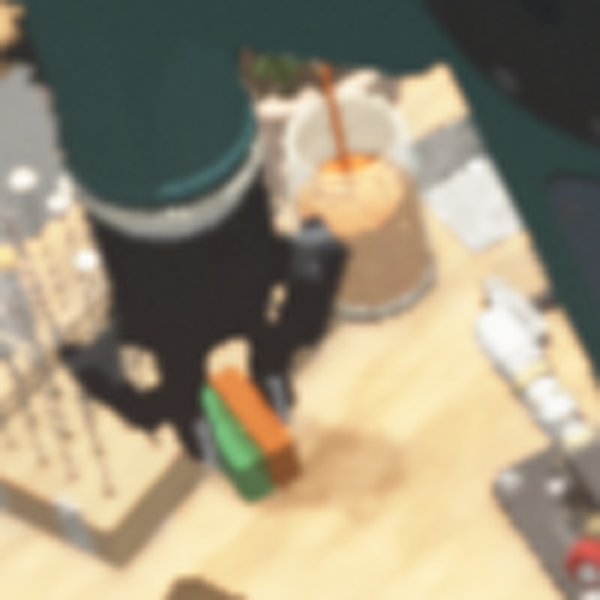

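Emit:
carry_out(
  motion=[
    [0.03,0,0,0,0,0],
    [0.07,0,0,0,0,0],
    [0.12,0,0,0,0,0],
    [0.17,0,0,0,0,0],
    [0.22,0,0,0,0,0],
    [0.27,0,0,0,0,0],
    [0.32,0,0,0,0,0],
    [0.37,0,0,0,0,0],
    [0.42,0,0,0,0,0],
    [0.47,0,0,0,0,0],
    [0.515,0,0,0,0,0],
    [0.538,0,0,0,0,0],
  ],
)

```text
t: 14.35
tcp_pos: [0.5374, -0.2763, 0.2091]
tcp_rot: [2.217, -2.224, -0.003]
ft_force: [0.9, 0.4, -1.7]
gripper_width: 0.333
```

Run:
```python
from h import *
from go import to
crop("top",325,150,95,75,8,"pics/h1.png")
s=read_camera("scene")[:,:,::-1];crop(s,270,60,160,150,4,"pics/h2.png")
to(.5425,-.2715,.1,np.radians(-90))
```

```text
t 14.45 pos [ 0.5377 -0.2761  0.2091] hd -90.23 tilt [-0.002  0.    -1.   ] gw 0.335 F [-0.6  0.7 -1.5] q [-0.59  0.39  1.53 -0.    1.23  0.99]
 shift [-0.0046 -0.005   0.1091] turn [ 0.0021  0.0002 -0.0039]
```

View pics/h1.png

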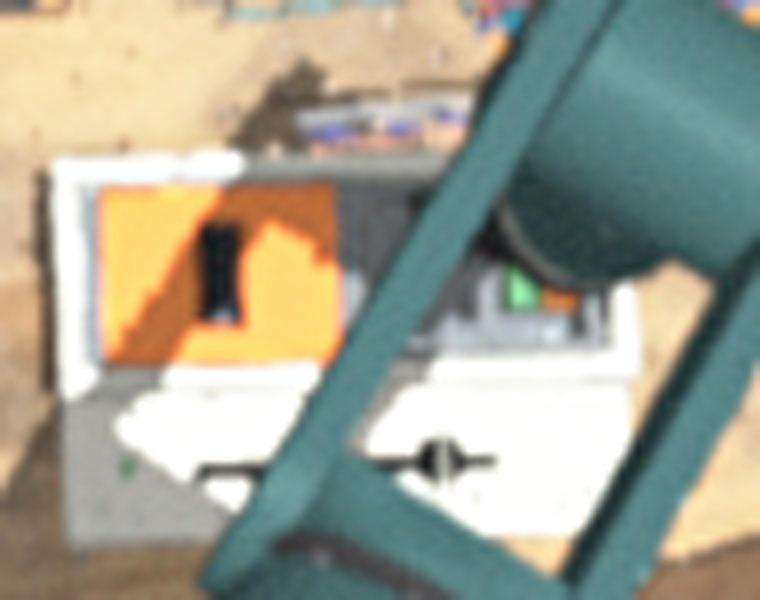

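View pics/h2.png

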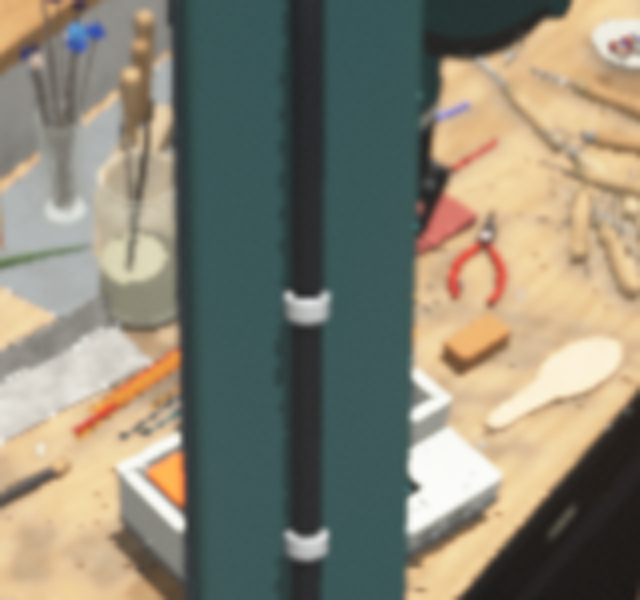

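Emit:
carry_out(
  motion=[
    [-0.0045,-0.005,0.02,0,0,-0.004],
    [-0.0045,-0.005,0.05,0,0,-0.004],
    [-0.0045,-0.005,0.08,0,0,-0.004],
    [-0.0045,-0.005,0.105,0,0,-0.004],
    [-0.0045,-0.005,0.125,0,0,-0.004],
    [-0.0045,-0.005,0.145,0,0,-0.004],
    [-0.0045,-0.005,0.158,0,0,-0.004],
    [-0.0045,-0.005,0.164,0,0,-0.004],
    [-0.0045,-0.005,0.166,0,0,-0.004],
    [-0.0045,-0.005,0.166,0,0,-0.004],
  ],
)

```text
t: 15.45
tcp_pos: [0.544, -0.2683, 0.045]
tcp_rot: [-2.226, 2.217, -0.0]
ft_force: [0.1, -0.2, -2.6]
gripper_width: 0.336
```

Emit:
carry_out(
  motion=[
    [0,0,0.001,0,0,0],
    [0,0,0.0015,0,0,0],
    [0,0,0.0015,0,0,0],
  ],
)

```text
t: 15.75
tcp_pos: [0.5441, -0.2686, 0.0438]
tcp_rot: [-2.225, 2.217, -0.001]
ft_force: [-0.2, 0.6, -2.5]
gripper_width: 0.333
```

Emit:
carry_out(
  motion=[
    [0,0,0.001,0,0,0],
    [0,0,0.002,0,0,0],
    [0,0,0.002,0,0,0],
  ],
)

```text
t: 16.05
tcp_pos: [0.544, -0.2685, 0.0421]
tcp_rot: [-2.226, 2.217, -0.001]
ft_force: [-1.6, 1.0, 5.7]
gripper_width: 0.333
```

Contact with the floor (+5.7 N). I open a little, then rise.

Emit:
carry_out(
  motion=[
    [0,0,0,0,0,0],
    [0,0,0,0,0,0],
    [0,0,0,0,0,0],
    [0,0,-0.02,0,0,0],
    [0,0,-0.06,0,0,0],
    [0,0,-0.1,0,0,0],
    [0,0,-0.12,0,0,0],
    [-0.05,0,-0.12,0,0,0],
    [-0.1,0,-0.12,0,0,0],
    [-0.124,0,-0.12,0,0,0],
    [-0.124,0,-0.12,0,0,0],
  ],
  gripper=0.55,
)

```text
t: 17.15
tcp_pos: [0.5425, -0.141, 0.1612]
tcp_rot: [-2.229, 2.213, 0.003]
ft_force: [0.3, -0.4, 0.4]
gripper_width: 0.55
```

Run:
```python
from h import *
from go import to
crop("top",325,150,95,75,8,"pics/i1.png")
to(.5437,-.1447,.08,np.radians(-90))
```

```text
t 17.20 pos [ 0.5431 -0.143   0.1614] hd -89.62 tilt [-0.  0. -1.] gw 0.549 F [ 0.2 -0.2  0.3] q [-0.38  0.38  1.68 -0.    1.09  1.18]
 shift [ 0.0017 -0.0006  0.0814] turn [0.0002 0.     0.0066]
```

View pics/i1.png

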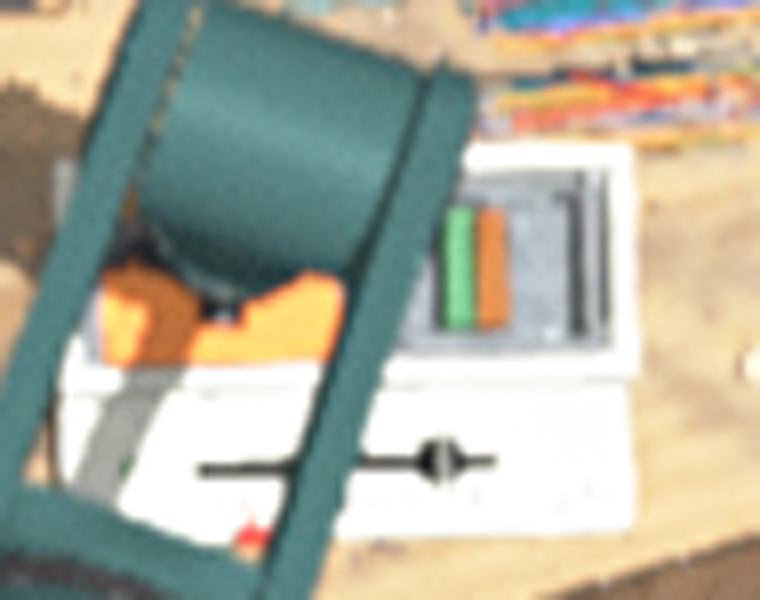

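The bar lies flat in the chamber, front to back, at crop (477,268). The hatch is still parked; I take it again.

Emit:
carry_out(
  motion=[
    [0.0015,0,0.03,0,0,0.006],
    [0.0015,0,0.055,0,0,0.006],
    [0.0015,0,0.068,0,0,0.006],
    [0.0015,0,0.074,0,0,0.006],
    [0.0015,0,0.074,0,0,0.006],
  ],
  gripper=0.4,
)

```text
t: 17.7
tcp_pos: [0.5432, -0.1465, 0.0868]
tcp_rot: [2.218, -2.224, -0.002]
ft_force: [0.2, 1.3, 0.2]
gripper_width: 0.401
```

Emit:
carry_out(
  motion=[
    [0,0,0,0,0,0],
    [0,0,0,0,0,0],
    [0,0,0,0,0,0],
    [0,0,0,0,0,0],
  ],
  gripper=0.0,
)

```text
t: 18.1
tcp_pos: [0.5442, -0.1463, 0.0884]
tcp_rot: [-2.218, 2.223, -0.003]
ft_force: [-1.4, -0.8, 5.5]
gripper_width: 0.13
```

Emit:
carry_out(
  motion=[
    [0,0,-0.003,0,0,0],
    [0,0,-0.006,0,0,0],
    [0,0,-0.006,0,0,0],
  ],
)

```text
t: 18.4
tcp_pos: [0.5432, -0.1458, 0.0935]
tcp_rot: [-2.219, 2.224, 0.0]
ft_force: [0.2, 0.4, -1.6]
gripper_width: 0.133
```

```bash
python3 go.py 0.543 -0.2712 0.094 -90
```

```text
t 18.40 pos [ 0.5432 -0.1458  0.0935] hd -90.12 tilt [-0.  0. -1.] gw 0.133 F [ 0.2  0.4 -1.6] q [-0.39  0.47  1.74  0.    0.94  1.19]
 shift [ 0.1254 -0.     -0.0005] turn [ 0.0001  0.0002 -0.0021]
```

Emit:
carry_out(
  motion=[
    [0.03,0,-0.001,0,0,0],
    [0.06,0,-0.001,0,0,0],
    [0.09,0,-0.001,0,0,0],
    [0.113,0,-0.001,0,0,0],
    [0.1255,0,-0.001,0,0,-0.002],
    [0.1255,0,-0.001,0,0,-0.002],
    [0.1255,0,-0.001,0,0,-0.002],
  ],
)

```text
t: 19.1
tcp_pos: [0.5426, -0.2707, 0.0939]
tcp_rot: [2.221, -2.222, -0.002]
ft_force: [0.8, 0.9, -2.4]
gripper_width: 0.13
```

```bash
python3 go.py 0.543 -0.2711 0.0805 -90
```

```text
t 19.10 pos [ 0.5426 -0.2707  0.0939] hd -90.02 tilt [-0.001  0.001 -1.   ] gw 0.130 F [ 0.8  0.9 -2.4] q [-0.58  0.52  1.63  0.    0.99  0.99]
 shift [ 0.0004 -0.0004  0.0134] turn [ 0.0008  0.0007 -0.0004]
```

Emit:
carry_out(
  motion=[
    [0,0,0.003,0,0,0],
    [0,0,0.006,0,0,0],
    [0,0,0.009,0,0,0],
    [0,0,0.011,0,0,0],
    [0,0,0.011,0,0,0],
  ],
)

```text
t: 19.6
tcp_pos: [0.5428, -0.271, 0.0828]
tcp_rot: [2.221, -2.221, -0.001]
ft_force: [-1.1, 0.3, -2.2]
gripper_width: 0.127
```

Emit:
carry_out(
  motion=[
    [0,0,0.001,0,0,0],
    [0,0,0.0025,0,0,0],
    [0,0,0.0025,0,0,0],
  ],
)

```text
t: 19.9
tcp_pos: [0.543, -0.2713, 0.0806]
tcp_rot: [-2.221, 2.222, 0.0]
ft_force: [-0.3, 0.4, -2.6]
gripper_width: 0.13
```

Emit:
carry_out(
  motion=[
    [0,0,0.001,0,0,0],
    [0,0,0.002,0,0,0],
    [0,0,0.002,0,0,0],
  ],
)

```text
t: 20.2
tcp_pos: [0.543, -0.2714, 0.0804]
tcp_rot: [-2.221, 2.222, -0.001]
ft_force: [-4.2, 2.1, 11.2]
gripper_width: 0.13
```

Emit:
carry_out(
  motion=[
    [0,0,0,0,0,0],
    [0,0,0,0,0,0],
    [0,0,0,0,0,0],
    [0,0,-0.03,0,0,0],
    [0,0,-0.08,0,0,0],
    [-0.04,0,-0.1,0,0,0],
    [-0.09,0,-0.1,0,0,0],
    [-0.14,0,-0.1,0,0,0],
    [-0.19,0,-0.1,0,0,0],
    [-0.24,0,-0.1,0,0,0],
    [-0.26,0,-0.1,0,0,0],
    [-0.26,0,-0.1,0,0,0],
  ],
  gripper=0.4,
)

```text
t: 21.4
tcp_pos: [0.5427, -0.0084, 0.1787]
tcp_rot: [-2.225, 2.217, 0.001]
ft_force: [0.0, -0.6, -0.2]
gripper_width: 0.399
```

Run:
```python
from h import *
from go import to
t=read_camera("top")[:,:,::-1];cv2.imwrite("pics/j0.png",t);crop(t,330,155,80,65,9,"pics/j1.png")
s=read_camera("scene")[:,:,::-1];cv2.imwrite("pics/j2.png",s);crop(s,270,110,160,120,5,"pics/j3.png")
to(.4515,-.243,.18,np.radians(-90))
```

```text
t 21.50 pos [ 0.5432 -0.0113  0.1788] hd -89.93 tilt [ 0. -0. -1.] gw 0.396 F [ 0.9 -0.5  0. ] q [-0.15  0.33  1.7  -0.    1.11  1.42]
 shift [ 0.2316  0.092  -0.0011] turn [-0.0001 -0.0005  0.0013]
```

View pics/j1.png

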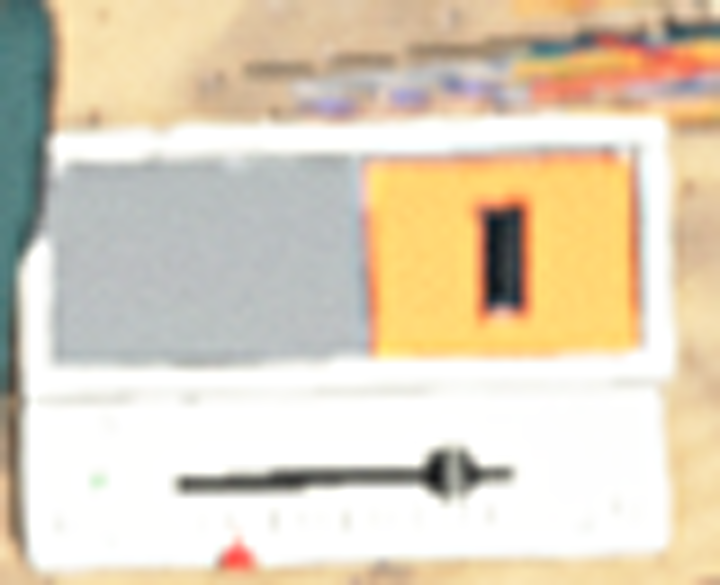

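View pics/j3.png

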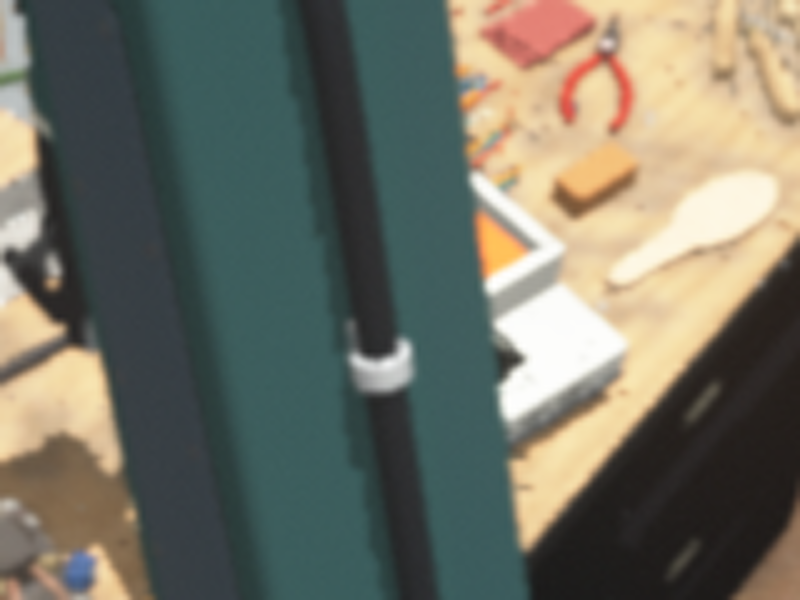

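The hatch looks just as it did at the start, its edges at crop x 370 to 640. The fader's white line is at (456,472) and the pointer at (237,550). Next the fader.

Run:
```python
from h import *
t=cv2.imread("pics/j0.png").astype(int)
b,g,r=t[...,0],t[...,1],t[...,2]
red=np.clip(r-g-40,0,None).astype(float);red[:210]=0;red[222:]=0;red[:,:345]=0;red[:,370:]=0
ys,xs=np.nonzero(red);W=red[ys,xs];print("red",(xs*W).sum()/W.sum(),(ys*W).sum()/W.sum())
u=un([[456,472]],9,330,155);print(u)
print(t[204:212,374:388].sum(2)//3)
print("fader",ray("top",u,[.092]).round(4))
pu=np.array([[(xs*W).sum()/W.sum(),(ys*W).sum()/W.sum()]]);print("ptr",ray("top",pu,[.060]).round(4))
```

```text
red 355.9331550802139 216.68716577540107
[[380.22222222 207.        ]]
[[255 255 255 253 235 216 222 223 254 255 255 255 255 254]
 [255 255 255 203 111 116 162 133 217 255 255 255 255 255]
 [244 245 236 134  43 100 155  99 134 231 239 235 236 251]
 [105 110 103  60  29 102 163  98  59  98 120 114 144 233]
 [133 136 129  73  35 101 164 119  92 149 182 184 203 246]
 [255 255 253 185 105 111 175 154 196 254 255 255 255 255]
 [255 255 255 255 229 185 228 220 254 255 255 255 255 255]
 [255 255 252 255 255 247 254 246 255 255 246 254 255 254]]
fader [[ 0.4507 -0.2453  0.092 ]]
ptr [[ 0.4183 -0.1555  0.06  ]]
```

Emit:
carry_out(
  motion=[
    [0.045,0.018,0,0,0,0],
    [0.09,0.036,0,0,0,0],
    [0.135,0.054,0,0,0,0],
    [0.18,0.072,0,0,0,0],
    [0.215,0.086,0,0,0,0],
    [0.2325,0.0918,0,0,0,0],
    [0.2325,0.0918,0.0,0,0,0],
    [0.2325,0.0918,0.03,0,0,0],
    [0.2325,0.0918,0.06,0,0,0],
    [0.2325,0.0918,0.06,0,0,0],
  ],
  gripper=0.4,
)

```text
t: 22.5
tcp_pos: [0.4486, -0.2422, 0.1158]
tcp_rot: [2.219, -2.222, -0.011]
ft_force: [-1.2, 0.7, 0.2]
gripper_width: 0.404
```

```bash
python3 go.py 0.4515 -0.2445 0.068 -90
python3 - <<'E'
from h import *
crop("top",330,155,80,65,9,"pics/k1.png")
E
```

```text
t 22.50 pos [ 0.4486 -0.2422  0.1158] hd -90.07 tilt [-0.006  0.004 -1.   ] gw 0.404 F [-1.2  0.7  0.2] q [-0.63  0.38  1.83  0.    0.95  0.94]
 shift [ 0.0025 -0.0032  0.0477] turn [ 0.0058  0.0044 -0.0012]
```

View pics/k1.png

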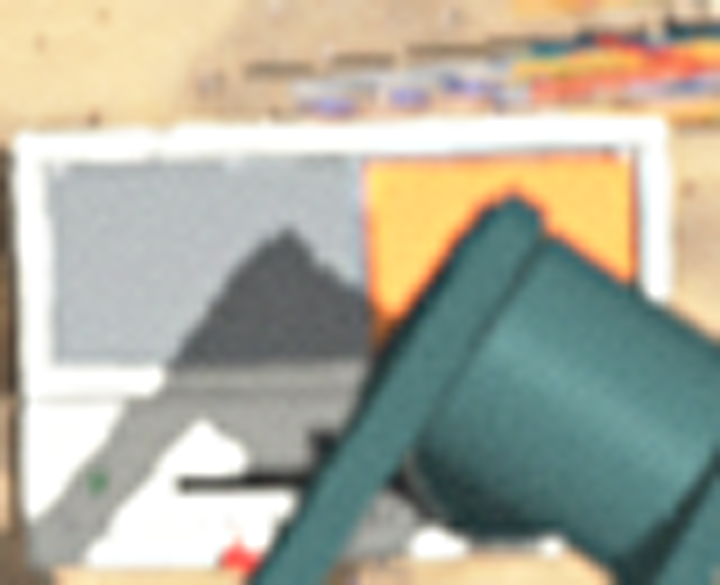

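Emit:
carry_out(
  motion=[
    [0.001,-0.0025,0.015,0,0,0],
    [0.001,-0.0025,0.03,0,0,0],
    [0.001,-0.0025,0.042,0,0,0],
    [0.001,-0.0025,0.047,0,0,0],
    [0.001,-0.0025,0.047,0,0,0],
  ],
)

```text
t: 23.05
tcp_pos: [0.4537, -0.2447, 0.0718]
tcp_rot: [2.221, -2.222, -0.001]
ft_force: [0.1, 0.5, 0.1]
gripper_width: 0.401
```

Emit:
carry_out(
  motion=[
    [0,0,0,0,0,0],
    [0,0,0,0,0,0],
    [0,0,0,0,0,0],
    [0,0,0,0,0,0],
  ],
  gripper=0.0,
)

```text
t: 23.45
tcp_pos: [0.4542, -0.2453, 0.0727]
tcp_rot: [-2.221, 2.221, -0.002]
ft_force: [-0.5, 0.1, 6.1]
gripper_width: 0.171
```

```bash
python3 go.py 0.4515 -0.1555 0.068 -90
```

```text
t 23.45 pos [ 0.4542 -0.2453  0.0727] hd -90.01 tilt [ 0.001 -0.001 -1.   ] gw 0.171 F [-0.5  0.1  6.1] q [-0.63  0.44  1.86 -0.    0.84  0.94]
 shift [-0.0898  0.0027  0.0046] turn [-0.0011 -0.0008 -0.0002]
```

Emit:
carry_out(
  motion=[
    [-0.02,0,0,0,0,0],
    [-0.04,0,0,0,0,0],
    [-0.06,0,0,0,0,0],
    [-0.078,0,0,0,0,0],
    [-0.0895,0,0,0,0,0],
    [-0.0895,0,0,0,0,0],
    [-0.0895,0,0,0,0,0],
  ],
)

```text
t: 24.15
tcp_pos: [0.4541, -0.1548, 0.0726]
tcp_rot: [-2.221, 2.22, -0.001]
ft_force: [-1.1, 2.1, 8.1]
gripper_width: 0.17
```

Emit:
carry_out(
  motion=[
    [0,0,0,0,0,0],
    [0,0,0,0,0,0],
    [0,0,0,0,0,0],
    [0,0,-0.03,0,0,0],
    [0,0,-0.07,0,0,0],
    [0,0,-0.1,0,0,0],
    [0.05,0,-0.1,0,0,0],
    [0.1,0,-0.1,0,0,0],
    [0.15,0,-0.1,0,0,0],
    [0.2,0,-0.1,0,0,0],
    [0.2,0,-0.1,0,0,0],
  ],
  gripper=0.4,
)

```text
t: 25.25
tcp_pos: [0.4544, -0.3625, 0.1721]
tcp_rot: [2.215, -2.225, 0.008]
ft_force: [-0.2, 0.0, 0.1]
gripper_width: 0.399
```

Run:
```python
from h import *
from go import to
t=read_camera("top")[:,:,::-1];cv2.imwrite("pics/l0.png",t);crop(t,330,155,80,65,9,"pics/l1.png");crop(t,345,198,24,22,25,"pics/l1b.png")
s=read_camera("scene")[:,:,::-1];cv2.imwrite("pics/l2.png",s);crop(s,270,110,160,120,5,"pics/l3.png")
print(t[203:220,350:362].astype(int).sum(2)//3)
to(.4515,-.1555,.07,np.radians(-90))
```

```text
[[254 255 255 255 255 255 255 255 255 255 255 255]
 [255 255 255 255 254 253 255 255 255 255 255 255]
 [255 255 255 241 189 189 221 230 255 255 255 253]
 [255 255 228 140  94 139 171 153 237 255 248 188]
 [242 233 147  72  58 121 157 111 146 182 143  94]
 [108  95  70  35  45 113 164 100  65  74  59  54]
 [144 152 142  81  42 106 164 106  75  91 103 109]
 [255 255 254 190  88 101 162 118 120 142 151 154]
 [255 255 255 253 153 108 149 142 155 161 154 167]
 [255 255 255 243 171 123 151 165 162 155 136 159]
 [255 255 235 193 165 136 146 165 166 158 130 164]
 [255 252 192 168 164 150 134 161 163 161 159 220]
 [252 208 169 165 154 134 113 137 147 170 219 255]
 [204 168 165 163 139 105  89 104 137 189 253 255]
 [147 146 141 135 115  92  83  99 144 198 240 244]
 [117 119 121 113 103  99  96  98 142 189 205 203]
 [111 114 112 104 103 104 101 104 118 158 196 206]]
t 25.35 pos [ 0.4532 -0.3563  0.1712] hd -90.16 tilt [-0.     0.001 -1.   ] gw 0.404 F [ 0.2  1.5 -0.4] q [-0.79  0.39  1.63  0.    1.12  0.79]
 shift [-0.2007  0.0022  0.1014] turn [ 0.0005  0.0009 -0.0028]
```

View pics/l1.png

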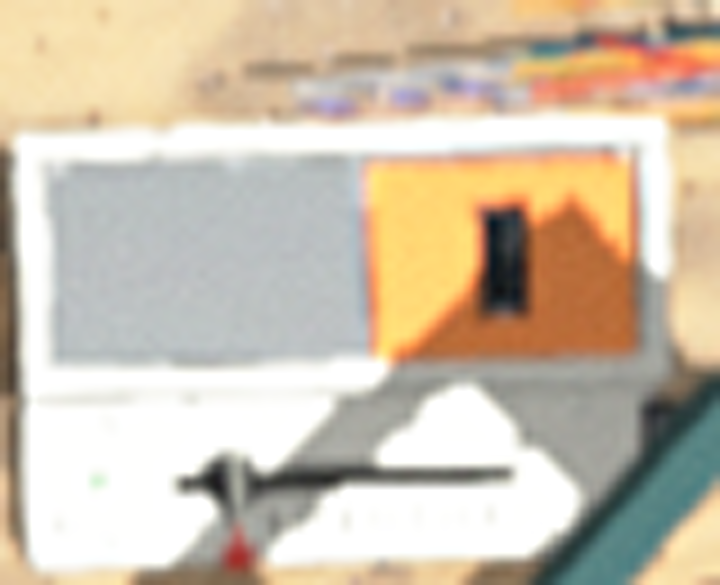

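View pics/l1b.png

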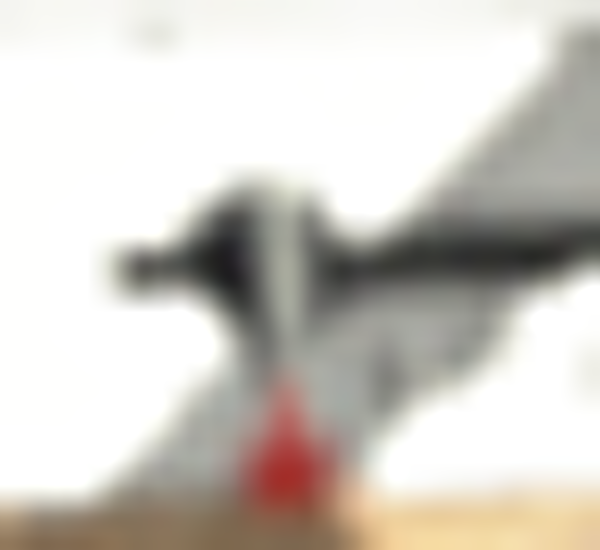

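View pics/l3.png

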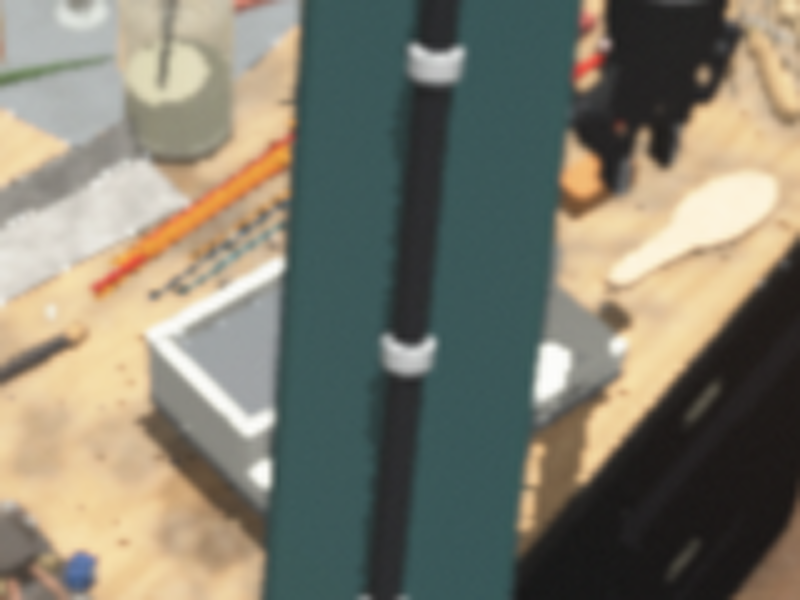

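Run:
```python
from h import *
for y in(-.1535,-.1548,-.156):print(y,proj("top",[[.4515,y,.092],[.4635,y,.092],[.4395,y,.092],[.4265,y,.060],[.4175,y,.060]]).round(2).tolist())
t=cv2.imread("pics/l0.png").astype(float);
for r in range(205,211):
    a=t[r,353:360].sum(1)/3;print(r,a.round())
rd=np.clip(t[...,2]-t[...,1]-40,0,None)
for r in range(211,221):
    a=rd[r,345:370];print(r,a.sum().round(),(a@np.arange(345,370)/max(a.sum(),1)).round(2))
for f in("j0","l0"):
    t0=cv2.imread(f"pics/{f}.png").astype(float)
    c=379 if f=="j0" else 355
    for r in(206,207,208): 
        a=t0[r,c-1:c+4].sum(1)/3; print(f,r,a.round())
```

```text
-0.1535 [[355.6, 207.49], [355.5, 204.29], [355.71, 210.71], [355.33, 214.54], [355.41, 216.91]]
-0.1548 [[355.95, 207.48], [355.84, 204.28], [356.06, 210.7], [355.67, 214.53], [355.75, 216.9]]
-0.156 [[356.27, 207.48], [356.17, 204.27], [356.38, 210.69], [355.99, 214.52], [356.07, 216.89]]
205 [242. 190. 189. 221. 230. 255. 255.]
206 [141.  94. 139. 171. 153. 237. 255.]
207 [ 72.  58. 121. 158. 112. 146. 183.]
208 [ 35.  46. 113. 164. 101.  65.  74.]
209 [ 82.  42. 106. 165. 107.  76.  91.]
210 [190.  89. 101. 162. 119. 121. 142.]
211 0.0 0.0
212 0.0 0.0
213 0.0 0.0
214 26.0 356.0
215 67.0 356.01
216 158.0 356.03
217 159.0 356.04
218 34.0 355.94
219 0.0 0.0
220 0.0 0.0
j0 206 [ 43. 101. 156. 100. 134.]
j0 207 [ 29. 102. 163.  99.  60.]
j0 208 [ 35. 101. 164. 120.  92.]
l0 206 [ 94. 139. 171. 153. 237.]
l0 207 [ 58. 121. 158. 112. 146.]
l0 208 [ 46. 113. 164. 101.  65.]
```

The line and the pointer share a column, but with parallax (heights 92 and 60 mm) the fader sits about 1.2 mm too far left: -154.8 against -156.0. I take it again and trim it.

Emit:
carry_out(
  motion=[
    [-0.05,0,0,0,0,0],
    [-0.1,0,0,0,0,0],
    [-0.15,0,0,0,0,0],
    [-0.19,0,0,0,0,0],
    [-0.2003,0,0,0,0,-0.003],
    [-0.2003,0,0,0,0,-0.003],
    [-0.2003,0,0.04,0,0,-0.003],
    [-0.2003,0,0.08,0,0,-0.003],
    [-0.2003,0,0.098,0,0,-0.003],
    [-0.2003,0,0.098,0,0,-0.003],
  ],
)

```text
t: 26.35
tcp_pos: [0.452, -0.1552, 0.0715]
tcp_rot: [2.223, -2.218, -0.008]
ft_force: [0.0, 0.0, 1.0]
gripper_width: 0.399
```

Emit:
carry_out(
  motion=[
    [0,0,0,0,0,0],
    [0,0,0,0,0,0],
    [0,0,0,0,0,0],
    [0,0,0,0,0,0],
    [0,0,0,0,0,0],
  ],
  gripper=0.0,
)

```text
t: 26.85
tcp_pos: [0.4544, -0.1555, 0.0746]
tcp_rot: [-2.224, 2.218, -0.003]
ft_force: [-0.2, -1.1, 0.7]
gripper_width: 0.168
```

Emit:
carry_out(
  motion=[
    [0.0005,0,0,0,0,0],
    [0.0005,0,0,0,0,0],
    [0.0005,0,0,0,0,0],
  ],
)

```text
t: 27.15
tcp_pos: [0.4544, -0.1556, 0.0745]
tcp_rot: [-2.224, 2.218, -0.002]
ft_force: [-0.7, 0.6, 7.0]
gripper_width: 0.166
```

Emit:
carry_out(
  motion=[
    [0,0,0,0,0,0],
    [0,0,0,0,0,0],
    [0,0,0,0,0,0],
    [0,0,-0.03,0,0,0],
    [0,0,-0.07,0,0,0],
    [0,0,-0.1,0,0,0],
    [0.04,0,-0.11,0,0,0],
    [0.09,0,-0.11,0,0,0],
    [0.14,0,-0.11,0,0,0],
    [0.19,0,-0.12,0,0,0],
    [0.24,0,-0.12,0,0,0],
    [0.29,0,-0.12,0,0,0],
  ],
  gripper=0.4,
)

```text
t: 28.35
tcp_pos: [0.4543, -0.4466, 0.1939]
tcp_rot: [-2.224, 2.218, -0.0]
ft_force: [1.1, 0.3, 0.3]
gripper_width: 0.4
```

Run:
```python
from h import *
t=read_camera("top")[:,:,::-1];cv2.imwrite("pics/m0.png",t);crop(t,330,155,80,65,9,"pics/m1.png");crop(t,200,130,280,110,2,"pics/m2.png")
s=read_camera("scene")[:,:,::-1];cv2.imwrite("pics/m3.png",s)
t=t.astype(float)
for r in range(206,210): print(t[r,353:360].sum(1)//3)
rd=np.clip(t[...,2]-t[...,1]-40,0,None)[212:220,345:370]
print((rd.sum(0)@np.arange(345,370)/rd.sum()),get_obs()["t"])
```

```text
[145.  82. 126. 201. 149. 213. 255.]
[ 78.  49. 134. 218. 137. 131. 180.]
[ 31.  34. 127. 202. 115.  57.  78.]
[ 85.  39. 106. 168. 112. 107. 146.]
355.95739014647137 28.45
```

View pics/m1.png

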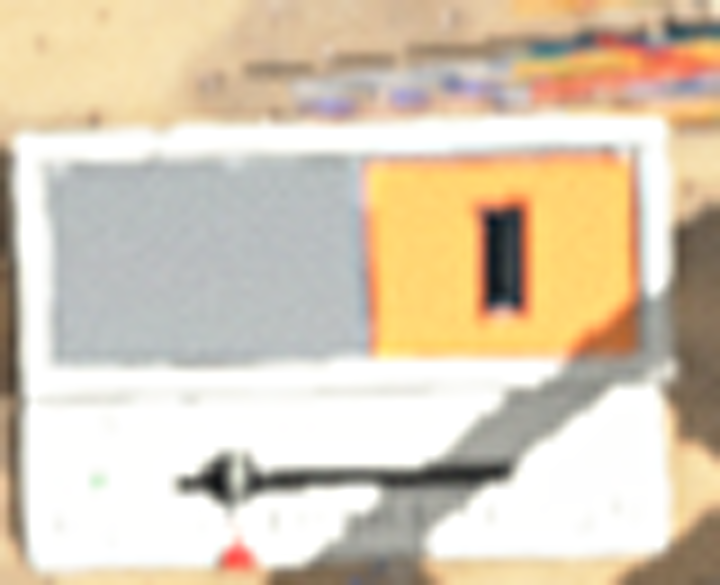

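View pics/m2.png

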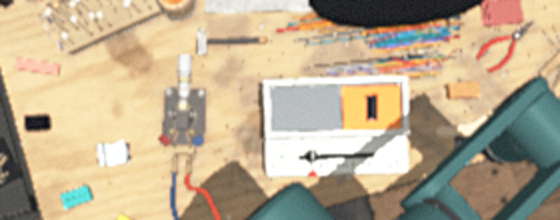

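View pics/m3.png

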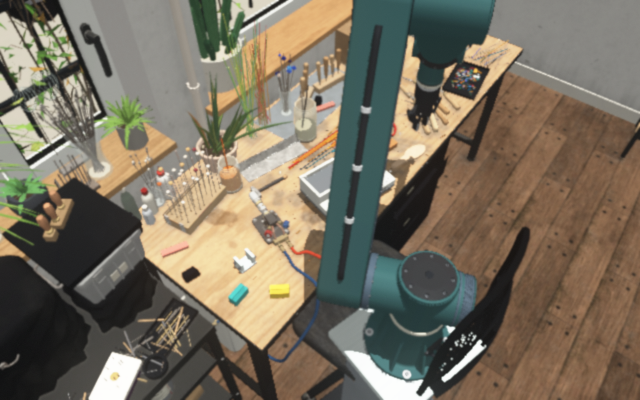

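```bash
python3 -c "
from cell import *
print(finish_job()); o=get_obs(); print(o['t'])"
```

```text
the job is handed in; nothing more can be done
None
the job is handed in; nothing more can be done
```

The job is done and handed in at about 28.5 s of the 72 s allowed; the hand-in reports no verdict.

**What I did**
- I lifted the hatch about 15 mm, slid it left and left it on the deck.
- I took the bar out of the jig by its ends, set it down flat on the bench just behind and to the left of the jig, and let go.
- I took the bar again across its width and laid it in the chamber. I then slid the hatch back and lowered it into its recess.
- I moved the fader to the red pointer. It came out about 1 mm off on the first look, so I gripped it again and trimmed it.

**Last checks**
- **Bar:** it was flat in the chamber and running front to back, seen before the hatch was closed.
- **Hatch:** it looks the same in the top picture as at the start, and the hand bottomed at the height at which I first gripped the hatch.
- **Fader:** the gripper position put it at y = -155.6 mm against -155.7 mm for the pointer. The picture, corrected for parallax, put it at about -155.0 mm. The two disagree by about 0.6 mm, which is within the camera's accuracy.
- **Other things on the bench:** they looked undisturbed in the last pictures, though the arm and lamp hid part of the scene and I did not measure them. The robot stood clear of everything.

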